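# Set the wagon turntable by its rim pointer and send the wagon across

## Robot

A 6-joint arm with a two-finger parallel gripper is mounted at the origin on the work surface. World frame = base frame: x ahead of the robot, y to its left, z up, the work surface at z = 0. Lengths are in m, angles in rad, forces in N, time in s.
With the tool pointing down it reaches from about 0.375 to 0.9 m from the base axis. Payload 3.1 kg.
Tool frame: the origin (TCP) lies at the very end of the fingers, on their centre line; the grasp point (between the pads) lies 19 mm behind it; x points along the fingers, z is the direction in which the jaws open and shut, and the axes are right-handed (so a half turn about x gives the same grasp; the last joint's range is limited). The gripper opens to 87 mm and grips with 3 to 60 N. Pads are 19 mm wide; open, the fingers measure 117 mm over their backs; the gripper's body (75 mm by 190 mm) begins 51 mm behind the grasp point.
Start: joints at [-1.452, 0.527, 1.433, -0, 1.181, -0.178], TCP at [0.183, -0.597, 0.223] pointing down, gripper open.
Joint ranges: [-3.08, 3.08], [-0.75, 2.2], [0.22, 2.44], [-1.43, 4.57], [0, 2.65], [-2.85, 2.85]. Speed limits (rad/s): [2.79, 2.79, 3.14, 3.14, 3.14, 3.14].

## Interface

Orientations are given as a unit quaternion [x, y, z, w].
In Python, from rig import get_obs, vision, hand_in gives the robot as it stands. The module is installed in compiled form; this text tells all that it offers.
- The arm moves only by the tool step_arm, never from a script. Its arguments are lists of equal length, an entry for each row: "slide": the shift along the world's x, y, z scaled (see below), a list of three; "turn": the turn, a rotation vector about the world's x, y, z scaled (see below), a list of three. In form: {"slide": [[dx, dy, dz], ...], "turn": [[wx, wy, wz], ...]}. A call has 1 to 12 rows; each row is the pose to reach, as a shift and turn from the pose commanded when the call began, turning the shorter way round; what a row does not reach only later rows make up. The controller multiplies each number of a shift by 0.1 m and each number of a turn by 2 pi rad. A row lasts 1/10 s, in which the tool goes at most 50 mm and 8.59 degrees, less where a joint would pass 70% of its speed; a pose out of reach is approached as far as the arm can. A call with a number of a shift or a turn outside -1 to 1 is refused whole. A call with a gripper value outside its range is refused whole. "jaw" is the opening, from 0 (shut) to 1 (fully open), set as the call begins (left out, the last holds). The fingers move at their own pace and stop on an object; "newtons" is the grip in N (left out, the last holds). Time passes only in rows, so rows that repeat a pose let the fingers close. It gives the time, the measured TCP pose, the force and the opening at its end, in the units of the state.
- get_obs(): the state, without advancing time (a new reading comes with each control period).
- vision.camera(name): name is "side" or "top"; returns a dict with "image" (420x560x3 uint8, red, green, blue), "depth" (420x560 float32, m along the optical axis (not along the pixel's ray), 0 where there is no reading), "mtx" (3x3 intrinsics, pixels), "T" (4x4, takes a point from camera to world coordinates). Camera axes: x right, y down, z forward; pixel columns grow to the right and rows downward; lengths in m; the calibration is good to about 2 mm. A picture is of the moment at which its call begins.
- hand_in(): hands the job in, once; it reports no verdict.
Trained networks look in a picture, given as the dict that the camera call returned (one of the last four; its "shot" number tells which), for a name from the list of things; names that differ only in an ending like _2 or _b are one class to them, and where a whole thing is asked for, a point or a joint stands for the part that bears it (a point fixed in the world has none). Each returns a list of dicts, best first, with "p" (0 to 1); they miss things now and then, are a little off and sometimes report something else, mostly with a low value. They report only what shows in the picture. A call takes as long as a camera call. They do not tell look-alikes from the thing itself.
- vision.silhouettes(picture, thing): "mask" (420x560 bool, what is visible of it) and "centre" ([column, row] in pixels, amid what is visible of it).
- vision.spot_point(picture, thing): "centre" ([column, row] in pixels: a listed point, or the origin of a listed thing).
The state is a dict: "time": time; "q": joint angles; "joint_velocities": joint speeds; "joint_torque": joint torques, N m; "position": TCP position; "tool_rot": TCP orientation; "ft_force": force on the tool from outside, world axes, zero at the start; "moment": the same for the moment, N m; "grip_width": finger opening in m.
Only numpy, scipy, OpenCV 4.12 (cv2) and the standard library are available. Lean on these libraries where they do the work, as an engineer would, in place of code of your own. Each camera call takes 0.05 s, during which the arm holds its last target.

## Task

Turn the model turntable until the pointer on its far rim stands straight in line with the tall index post, then push the wagon across the turntable and into the siding until it stands at the buffer stop. The wagon stays down on the track all the way and is not lifted, the turntable is left on its mark, and the shed, the coaling tower and the two cattle figures stay where they are.

Things in the scene. Friction and masses are not known exactly. Their poses are not given: they have to be found in the camera images.
- yard: fixed layout; origin on the table at the turntable's axis, +x away from the robot (within 0.25 rad), z up. Straight track along y: stub y 104 to 300 mm, siding y -104 to -270 mm; beds 90 mm wide, tops 24 mm above the table, with kerbs 10 mm high, 54 mm apart inside (flared at the siding's mouth). Turning deck: black disc 200 mm across, same top height and kerbs, 58 mm apart, 164 mm long
- deck (a joint): angle (rad) of the turntable deck about the vertical through the yard origin, counter-clockwise from above positive. 0 = pointer at the index post and deck track in line with stub and siding. Starts between 0.4 and 1.05, turns from -1.15 to 1.15; no spring or catch: it stays where it is left (friction about 0.18 N m)
- pointer (a point): outer end of the brass pointer, a 6 mm wide tab on the deck's far rim that bends down over the edge; this point is 115 mm from the axis, 30 mm above the table, and turns with the deck
- index (a point): the tall brass index post, 8 mm wide, its top 52 mm above the table, fixed just outside the deck's far rim (the other rim studs are only 16 mm high); this point is at the middle of the face that looks at the axis, 122 mm from the axis, 30 mm above the table
- pin_near (a point): centre of the top of the robot-side upright brass pin on the deck, 12 mm diameter, 45 mm tall, top 69 mm above the table, 78 mm from the axis, opposite the pointer; push it sideways to turn the deck
- pin_far (a point): centre of the top of the other, equal pin, 78 mm from the axis on the pointer's side
- wagon: loose open wooden wagon, 100 mm long (its y, along the track), 60 wide, 50 high, 0.2 to 0.4 kg; origin under its centre, on the track bed, 24 mm above the table. Wheels do not turn: it slides on its 44 mm wide chassis. Its vertical end walls span 16 to 50 mm above its underside. Starts on the stub, centre 160 to 190 mm from the deck axis
- buffer (a point): centre of the buffer stop's front face across the end of the siding, 235 mm from the deck's axis, 50 mm above the table; the wagon's front end wall meets it when the wagon's centre is 50 mm away (horizontally) on the deck's side
- tower: rusty tin coaling tower, loose, 94 mm square, 151 mm high, origin under its centre; stands past the buffer stop; leave it alone
- shed: small yellow engine shed with a grey ridged roof, loose, 120 mm by 108 mm, about 92 mm high, origin under its centre; stands past the stub track's end; leave it alone
- cow_a: pewter cattle figure, loose, 56 mm long, 24 mm wide, 48 mm high, origin under its centre; stands beyond the stub track; leave it alone
- cow_b: the other, equal pewter figure, beyond the siding; leave it alone
There are look-alikes about, which are no part of the job. Of the things that look like the wagon, the largest one is meant.

How it is judged:
On the way:
1. the pointer stands at the index post (deck within 0.06 rad of 0) and is still, while the wagon still waits on the stub track (value of joint deck between -0.06 and 0.06 rad and velocity of joint deck between -0.05 and 0.05 rad/s and y of wagon in the frame of yard above 0.12 m), for 0.2 s.
At the end, for the whole second after the job is handed in: The wagon stands upright and at rest between the siding's kerbs with its front end at most 12 mm from the buffer stop, and the deck is still within 0.06 rad (about 7 mm at the rim) of its mark (value of joint deck between -0.06 and 0.06 rad and y of wagon in the frame of yard between -0.19 and -0.173 m and x of wagon in the frame of yard between -0.012 and 0.012 m and height (world z) of wagon between 0.02 and 0.029 m and angle between wagon's own z axis and vertical below 0.1 rad and linear speed of wagon below 0.01 m/s); the robot touches nothing.
It fails at once if the wagon is lifted more than 12 mm off the track or tipped more than 0.3 rad (height (world z) of wagon above 0.036 m or angle between wagon's own z axis and vertical above 0.3 rad).
It fails at once if the tower, the shed or a cattle figure is moved more than 15 mm (distance of any of tower, shed, cow_a, cow_b from where it was at the start of the episode above 0.015 m).
It also fails if it takes over 61 s, if anything falls off the work surface, if the arm or the gripper's body presses on something with over 40 N, if the wrist force passes 120 N, or if a joint passes its speed limit or range.

## Working session

There is one attempt and no reset: what is moved stays moved. The work goes in short steps, Python scripts to look and compute and a tool call to move; the robot and the scene stay as the last step left them, time stands still between calls to the robot, and variables do not carry over. Pictures are saved under pics/ and viewed, and the job is handed in when it is done.

Besides the shell and the picture viewer there is one more tool, called as name(argument=value, ...) on one line, values as JSON. step_arm: Moves the arm, as the interface text tells. Its arguments: {"type":"object","properties":{"slide":{"type":"array"},"turn":{"type":"array"},"jaw":{"type":"number"},"newtons":{"type":"number"}},"required":["slide","turn"]}

```bash
mkdir -p pics; cat > h.py <<'E'
import numpy as np, cv2
from rig import get_obs, vision, hand_in
def save(n,im): cv2.imwrite('pics/'+n+'.png',cv2.cvtColor(im,cv2.COLOR_RGB2BGR))
def at(c,u,v,r=1):
    d=c['depth'][int(v)-r:int(v)+r+1,int(u)-r:int(u)+r+1]; d=np.median(d[d>0]) if (d>0).any() else np.nan
    p=np.linalg.inv(c['mtx'])@[u,v,1]*d
    return (c['T']@[*p,1])[:3]
def atz(c,u,v,z):
    r=c['T'][:3,:3]@(np.linalg.inv(c['mtx'])@[u,v,1]); o=c['T'][:3,3]
    return o+r*(z-o[2])/r[2]
E
python3 - <<'E'
from h import *
o=get_obs(); print(o['time'],o['position'],o['tool_rot'])
for n in ('top','side'):
    c=vision.camera(n); save(n+'0',c['image']); print(n,c['T'].round(3).tolist())
    for t,z in (('pointer',.03),('index',.03),('pin_near',.069),('pin_far',.069),('buffer',.05),('wagon',.024),('yard',0),('tower',0),('shed',0),('cow_a',0)):
        for d in vision.spot_point(c,t)[:3]:
            u,v=d['centre']; print(t,round(d['p'],2),round(u),round(v),atz(c,u,v,z).round(4))
E
```

```text
0.0 [ 0.183334   -0.59673716  0.22156992] [ 0.42084983  0.56917285 -0.41972818  0.56811614]
top [[-0.004, -0.992, 0.125, 0.497], [-1.0, 0.006, 0.011, 0.026], [-0.012, -0.125, -0.992, 1.139], [0.0, 0.0, 0.0, 1.0]]
pointer 0.87 286 182 [0.7015 0.0409 0.03  ]
index 0.97 302 185 [ 0.6943 -0.0013  0.03  ]
pin_near 0.82 301 258 [0.5018 0.002  0.069 ]
pin_far 0.78 286 198 [0.6521 0.0392 0.069 ]
buffer 0.9 388 248 [ 0.5269 -0.2186  0.05  ]
wagon 0.95 232 214 [0.6166 0.182  0.024 ]
wagon 0.9 290 148 [0.796 0.029 0.024]
wagon 0.78 181 275 [0.4594 0.312  0.024 ]
yard 0.72 293 228 [0.582  0.0212 0.    ]
tower 0.95 421 261 [ 0.4921 -0.3163  0.    ]
tower 0.72 365 191 [ 0.681  -0.1727  0.    ]
shed 0.69 147 203 [0.6507 0.417  0.    ]
cow_a 0.8 367 193 [ 0.6763 -0.1775  0.    ]
cow_a 0.76 232 167 [0.7504 0.1869 0.    ]
side [[-0.966, -0.178, 0.188, 0.464], [-0.259, 0.637, -0.726, 0.702], [0.009, -0.75, -0.662, 0.678], [0.0, 0.0, 0.0, 1.0]]
pointer 0.76 252 218 [0.6982 0.0433 0.03  ]
pointer 0.49 273 267 [0.6049 0.1793 0.03  ]
pointer 0.21 213 266 [0.7327 0.2129 0.03  ]
index 0.8 256 204 [ 0.7043 -0.0103  0.03  ]
index 0.27 349 166 [ 0.4914 -0.2471  0.03  ]
pin_near 0.73 334 206 [ 0.5047 -0.0134  0.069 ]
pin_near 0.67 280 179 [ 0.6585 -0.0831  0.069 ]
pin_far 0.96 269 209 [0.6527 0.042  0.069 ]
buffer 0.6 335 165 [ 0.5314 -0.2139  0.05  ]
wagon 0.97 270 268 [0.6125 0.1806 0.024 ]
wagon 0.9 217 213 [0.7912 0.0412 0.024 ]
wagon 0.6 331 348 [0.4544 0.3306 0.024 ]
yard 0.74 298 230 [0.5838 0.0236 0.    ]
tower 0.64 350 165 [ 0.4898 -0.2979  0.    ]
shed 0.81 210 376 [0.6536 0.4272 0.    ]
cow_a 0.9 212 266 [ 0.7463  0.1887 -0.    ]
cow_a 0.69 283 178 [ 0.6718 -0.1766  0.    ]
```

```bash
python3 - <<'E'
import cv2
a=cv2.imread('pics/top0.png')[110:310,120:450]; cv2.imwrite('pics/t0c.png',cv2.resize(a,None,fx=2.4,fy=2.4,interpolation=cv2.INTER_CUBIC))
E
```

```text
(no output)
```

View pics/t0c.png

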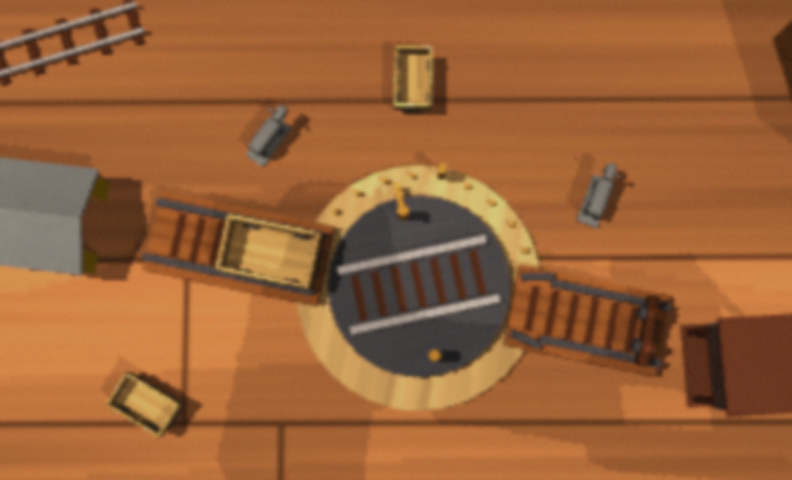

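View pics/side0.png

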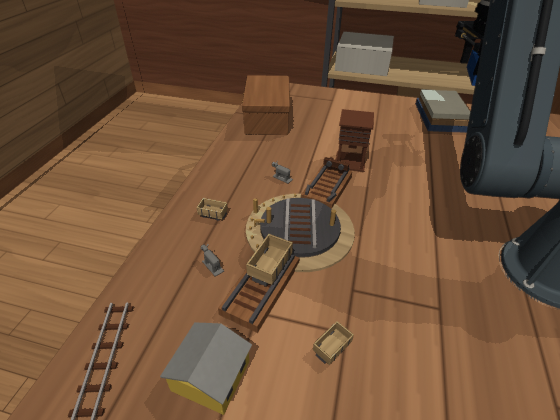

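The wagons are at top-view pixels (232,214) on the stub, (290,148) beyond the deck and (181,275) to the near left. The one at (232,214) is the largest and the only one on the track, so it is the one meant; the crop confirms this. Next I'll refine the yard frame.

```bash
python3 - <<'E'
from h import *
from scipy.spatial.transform import Rotation as R
from scipy.optimize import least_squares
o=get_obs(); print(R.from_quat(o['tool_rot']).as_matrix().round(3).tolist(), o['grip_width'])
cs=[vision.camera(n) for n in('top','side')]
def pick(c,t,z,near):
    b=[atz(c,*d['centre'],z)[:2] for d in vision.spot_point(c,t)]
    b=[p for p in b if np.hypot(*(p-near))<.04]
    return b[0] if b else None
near=dict(pointer=(.7,.042),index=(.697,-.005),pin_near=(.503,-.005),pin_far=(.652,.04),buffer=(.528,-.217),wagon=(.615,.181))
zz=dict(pointer=.03,index=.03,pin_near=.069,pin_far=.069,buffer=.05,wagon=.024)
ob=[(t,pick(c,t,zz[t],near[t])) for c in cs for t in near]
def model(p):
    x,y,t,q,w=p
    D=lambda a:np.array([np.cos(a),np.sin(a)])
    o=np.array([x,y]); ey=D(t+np.pi/2)
    return dict(pointer=o+.115*D(t+q),index=o+.122*D(t),pin_near=o-.078*D(t+q),pin_far=o+.078*D(t+q),buffer=o-.235*ey,wagon=o+w*ey)
f=lambda p:np.concatenate([model(p)[t]-v for t,v in ob if v is not None])
r=least_squares(f,[.578,.02,-.2,.43,.17],loss='soft_l1',f_scale=.003)
print(r.x.round(4))
for t,v in ob:
    if v is not None: print(t,((model(r.x)[t]-v)*1000).round(1))
# direction from points
x,y,t=r.x[:3]; 
for c in cs:
    v,u=np.mgrid[:420,:560]; d=c['depth']; P=np.stack([(u-c['mtx'][0,2])/c['mtx'][0,0]*d,(v-c['mtx'][1,2])/c['mtx'][1,1]*d,d],-1)
    W=P@c['T'][:3,:3].T+c['T'][:3,3]
    L=(W[...,:2]-[x,y])@np.array([[np.cos(t),-np.sin(t)],[np.sin(t),np.cos(t)]])
    for a,b in((.11,.3),(-.22,-.12)):
        for lo,hi,n in((.017,.04,'bed'),(.05,.085,'wag')):
            m=(d>0)&(abs(L[...,0])<.06)&(L[...,1]>a)&(L[...,1]<b)&(W[...,2]>lo)&(W[...,2]<hi)
            Q=L[m]
            if len(Q)>50:
                (cx,cy),wh,an=cv2.minAreaRect((Q*1000).astype(np.float32)); print(n,a,len(Q),round(cx,1),round(cy,1),np.round(wh,1),round(an,2))
E
```

```text
[[0.0, 0.956, 0.293], [-0.0, 0.293, -0.956], [-1.0, 0.0, 0.0]] 0.08684154080092019
[ 0.5771  0.0206 -0.1892  0.4294  0.162 ]
pointer [-9.8  2.9]
index [4.  2.4]
pin_near [ 2.2 -2.7]
pin_far [-4.6  1.5]
buffer [ 2.1 -3.1]
wagon [1.  3.4]
pointer [-1.5 -6.2]
index [-5.2 -2.4]
pin_near [-0.1 12.9]
pin_far [ 1.2 -2.2]
buffer [0.1 7. ]
wagon [ 1.6 -6.3]
bed 0.11 1540 6.7 205.1 [191.   90.3] 88.79
wag 0.11 308 4.9 161.0 [100.7  61.2] 88.86
bed -0.22 1334 -0.9 -170.2 [100.5  90.4] 88.9
bed 0.11 2198 7.1 205.2 [191.   91.9] 88.92
wag 0.11 808 5.0 163.0 [102.5  61.4] 88.71
bed -0.22 729 -0.3 -169.9 [99.7 91. ] 89.75
```

step_arm(slide=[[0.53,1,0],[0.53,1,0],[0.53,1,0]], turn=[[0,0,-0.02],[0,0,-0.02],[0,0,-0.02]], jaw=0.6, newtons=8)

```text
time: 2.1
position: [0.2378, -0.4919, 0.2221]
tool_rot: [0.456, 0.543, -0.453, 0.54]
ft_force: [1.0, 0.5, -0.5]
grip_width: 0.0706
```

step_arm(slide=[[0.53,1,0],[0.53,1,0],[0.53,1,0]], turn=[[0,0,-0.025],[0,0,-0.025],[0,0,-0.025]])

```text
time: 2.4
position: [0.2903, -0.3927, 0.2224]
tool_rot: [0.496, 0.506, -0.495, 0.503]
ft_force: [-0.3, 0.4, -0.8]
grip_width: 0.0539
```

step_arm(slide=[[0.53,1,0],[0.53,1,0],[0.53,1,0]], turn=[[0,0,0],[0,0,0],[0,0,0]])

```text
time: 2.7
position: [0.3431, -0.294, 0.2226]
tool_rot: [0.496, 0.505, -0.495, 0.504]
ft_force: [-0.7, -0.4, -0.0]
grip_width: 0.0521
```

step_arm(slide=[[0.53,1,0],[0.53,1,0],[0.53,1,0]], turn=[[0,0,0],[0,0,0],[0,0,0]])

```text
time: 3.0
position: [0.3966, -0.195, 0.2227]
tool_rot: [0.495, 0.505, -0.495, 0.505]
ft_force: [-1.0, 0.7, 0.3]
grip_width: 0.0525
```

step_arm(slide=[[0.53,1,0],[0.53,1,0],[0.53,1,0]], turn=[[0,0,0],[0,0,0],[0,0,0]])

```text
time: 3.3
position: [0.4504, -0.0956, 0.2228]
tool_rot: [0.496, 0.504, -0.495, 0.505]
ft_force: [-0.4, -1.1, -1.0]
grip_width: 0.0524
```

step_arm(slide=[[0.53,0.98,-0.6],[0.53,0.98,-0.6],[0.53,0.98,-0.6],[0.53,0.98,-0.6]], turn=[[0,0,0],[0,0,0],[0,0,0],[0,0,0]])

```text
time: 3.7
position: [0.5022, 0.0014, 0.1608]
tool_rot: [0.495, 0.505, -0.496, 0.504]
ft_force: [-0.4, 0.3, -0.6]
grip_width: 0.0516
```

step_arm(slide=[[0,0,-0.5],[0,0,-1],[0,0,-1]], turn=[[0,0,0],[0,0,0],[0,0,0]])

```text
time: 4.0
position: [0.4965, -0.0004, 0.0562]
tool_rot: [0.493, 0.508, -0.5, 0.499]
ft_force: [-1.2, -0.3, -0.1]
grip_width: 0.0521
```

step_arm(slide=[[0,0,-0.18],[0,0,-0.18],[0,0,-0.18],[0,0,-0.18],[0,0,-0.18],[0,0,-0.18],[0,0,-0.18]], turn=[[0,0,0],[0,0,0],[0,0,0],[0,0,0],[0,0,0],[0,0,0],[0,0,0]], jaw=0, newtons=6)

```text
time: 4.7
position: [0.5025, 0.0007, 0.0458]
tool_rot: [0.497, 0.503, -0.496, 0.505]
ft_force: [0.4, 1.9, 7.7]
grip_width: 0.0107
```

```bash
python3 - <<'E'
from h import *
o=get_obs(); print(o['position'],o['ft_force'],o['grip_width'])
a=[]
for n in('top','side'):
    c=vision.camera(n); a.append(cv2.resize(c['image'][120:300,160:400],None,fx=1.6,fy=1.6,interpolation=cv2.INTER_CUBIC))
save('g1',np.hstack(a))
E
```

```text
[0.50248052 0.00066807 0.04581754] [0.39529996 1.94894253 7.74855841] 0.010701107445735736
```

View pics/g1.png

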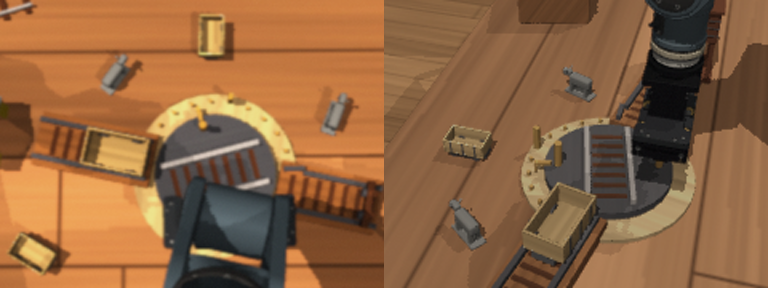

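step_arm(slide=[[0,0.05,0],[0,0.1,0],[0,0.15,0],[0,0.2,0],[0,0.2,0],[0,0.2,0]], turn=[[0,0,0],[0,0,0],[0,0,0],[0,0,0],[0,0,0],[0,0,0]])

```text
time: 5.4
position: [0.5004, 0.0208, 0.0451]
tool_rot: [0.496, 0.504, -0.496, 0.503]
ft_force: [-3.2, 0.4, 7.0]
grip_width: 0.0106
```

```bash
python3 - <<'E'
from h import *
a=[]
for n in('top','side'):
    c=vision.camera(n); a.append(cv2.resize(c['image'][120:300,160:400],None,fx=1.6,fy=1.6,interpolation=cv2.INTER_CUBIC))
    for t,z in(('pin_far',.069),('pointer',.03),('index',.03)):
        for d in vision.spot_point(c,t)[:2]: print(n,t,round(d['p'],2),atz(c,*d['centre'],z).round(4))
save('g2',np.hstack(a))
E
```

```text
top pin_far 0.9 [0.6584 0.0237 0.069 ]
top pointer 0.67 [0.7103 0.0197 0.03  ]
top index 0.88 [ 0.6953 -0.0077  0.03  ]
side pin_far 0.96 [0.6478 0.0079 0.069 ]
side pin_far 0.46 [ 0.6546 -0.0792  0.069 ]
side pointer 0.75 [0.6953 0.0217 0.03  ]
side index 0.84 [0.6985 0.0047 0.03  ]
```

View pics/g2.png

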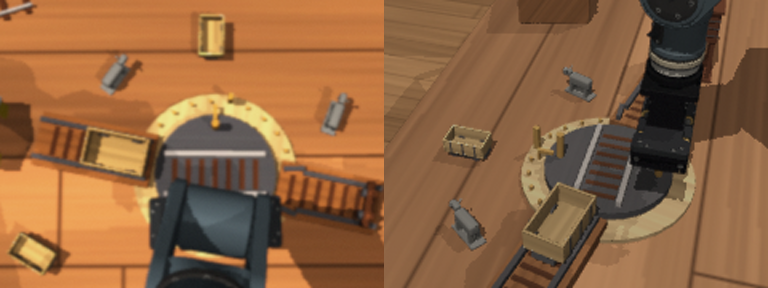

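The pin is held and the deck follows the gripper. I'll cover the remaining 15 mm.

step_arm(slide=[[0,0.05,0],[0.01,0.1,0],[0.02,0.15,0],[0.02,0.155,0],[0.02,0.155,0],[0.02,0.155,0]], turn=[[0,0,0],[0,0,0],[0,0,0],[0,0,0],[0,0,0],[0,0,0]])

```text
time: 6.4
position: [0.5027, 0.0365, 0.0447]
tool_rot: [0.496, 0.504, -0.496, 0.503]
ft_force: [-2.8, -0.7, 5.2]
grip_width: 0.0107
```

```bash
cat > k.py <<'E'
from h import *
import sys
# deck angle: far kerb (white-grey rail) line vs yard; rectified top-down map at z=.034 in yard frame
def rect(c,z,s=1600,w=.14,h=.32):
    t=-.209;o=np.array([.580,.020]);M=np.linalg.inv(c['T'])
    src=[];dst=[]
    for x,y in((-w,-h),(w,-h),(w,h),(-w,h)):
        p=[*(o+x*np.array([np.cos(t),np.sin(t)])+y*np.array([-np.sin(t),np.cos(t)])),z,1]
        q=c['mtx']@(M@p)[:3]; src.append(q[:2]/q[2]); dst.append(((h-y)*s,(w-x)*s))
    H=cv2.getPerspectiveTransform(np.float32(src),np.float32(dst))
    return cv2.warpPerspective(c['image'],H,(int(2*h*s),int(2*w*s)),flags=cv2.INTER_CUBIC)
E
python3 - <<'E'
from k import *
c=vision.camera('top'); im=rect(c,.034,1200); im2=im.copy(); cv2.line(im2,(384,0),(384,335),(0,255,0),1);
save('r1',np.vstack([im,im2])[:, :])
E
```

```text
(no output)
```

View pics/r1.png

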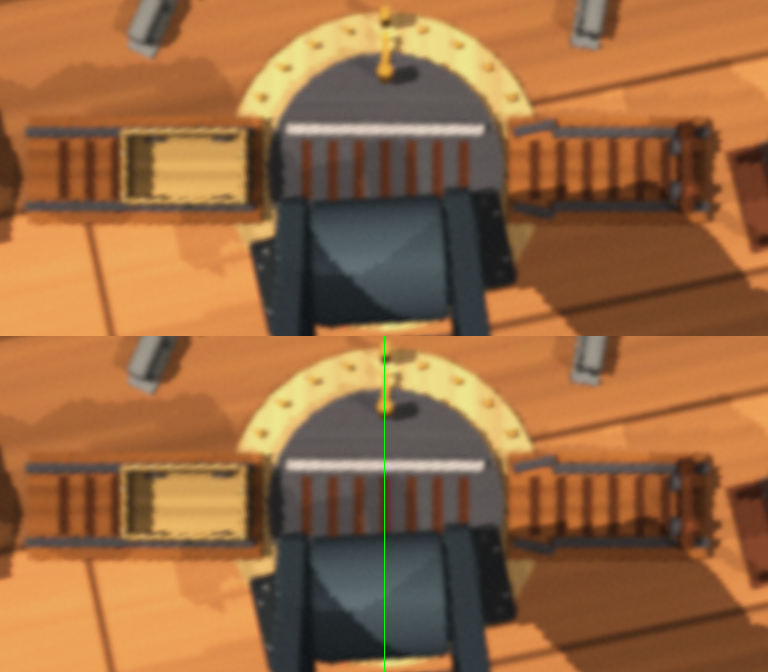

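In the rectified view the deck kerb is level with both tracks, and the pointer at (386,55) sits under the post at (385,15). I'll release the pin and lift.

step_arm(slide=[[0,0,0],[0,0,0],[0,0,0],[0,0,0],[0,0,0]], turn=[[0,0,0],[0,0,0],[0,0,0],[0,0,0],[0,0,0]], jaw=0.5)

```text
time: 6.95
position: [0.5036, 0.0361, 0.0444]
tool_rot: [0.496, 0.504, -0.496, 0.504]
ft_force: [0.5, -0.4, 0.4]
grip_width: 0.04
```

step_arm(slide=[[0,0,0.3],[0,0,0.6],[0,0,1],[0,0,1]], turn=[[0,0,0],[0,0,0],[0,0,0],[0,0,0]])

```text
time: 7.35
position: [0.507, 0.0357, 0.1489]
tool_rot: [0.498, 0.501, -0.494, 0.507]
ft_force: [1.2, 0.5, 0.4]
grip_width: 0.0432
```

step_arm(slide=[[0.3,0.3,0.3],[0.6,0.7,0.3],[0.6,1,0.3],[0.6,1,0.3],[0.6,1,0.3],[0.6,1,0.3]], turn=[[0,0,0.107],[0,0,0.107],[0,0,0.107],[0,0,0.107],[0,0,0.107],[0,0,0.107]], jaw=0.3)

```text
time: 7.95
position: [0.5628, 0.1365, 0.1735]
tool_rot: [0.302, 0.64, -0.302, 0.639]
ft_force: [-0.2, -0.7, 0.3]
grip_width: 0.0265
```

step_arm(slide=[[0.3,0.4,0],[0.6,0.8,0],[0.67,1,0],[0.67,1,0],[0.67,1,0],[0.67,1,0]], turn=[[0,0,0.107],[0,0,0.107],[0,0,0.107],[0,0,0.107],[0,0,0.107],[0,0,0.107]])

```text
time: 8.55
position: [0.63, 0.2359, 0.1735]
tool_rot: [0.075, 0.704, -0.075, 0.703]
ft_force: [-0.1, 0.8, 0.5]
grip_width: 0.0261
```

```bash
python3 - <<'E'
from k import *
from scipy.spatial.transform import Rotation as R
o=get_obs(); m=R.from_quat(o['tool_rot']).as_matrix(); print(o['time'],o['position'],np.arctan2(m[1,2],m[0,2]),m[:,0],o['q'][-1])
t=-.209; d=o['position'][:2]-np.array([.58,.02]); print('local',d@[np.cos(t),np.sin(t)],d@[-np.sin(t),np.cos(t)])
c=vision.camera('top'); im=rect(c,.034,1200); s=vision.camera('side')['image'][100:400,100:500]
save('r2',np.vstack([im[:, :700],cv2.resize(s,(700,480))[:260]])); save('s2',cv2.resize(s,None,fx=1.9,fy=1.9))
E
```

```text
8.55 [0.62999902 0.23594226 0.17351263] -0.21289033770184118 [-1.50650862e-03 -2.81480103e-04 -9.99998826e-01] 0.405464819514274
local 0.004106903625508546 0.22161700107686041
```

View pics/r2.png

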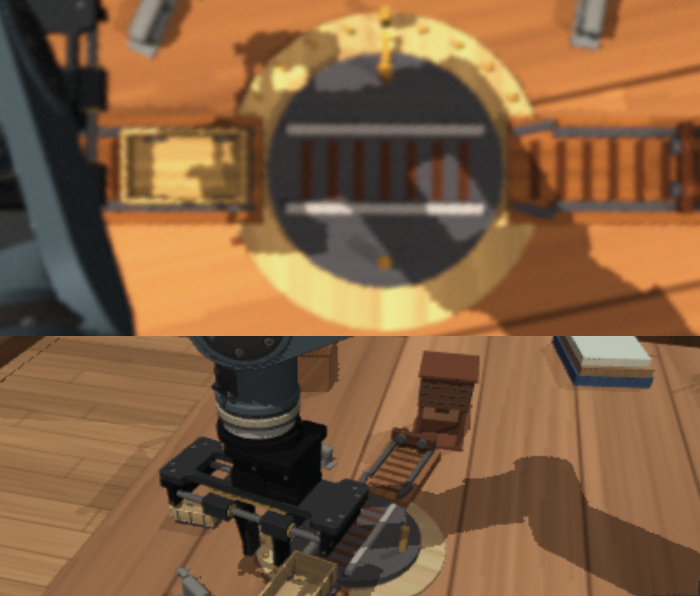

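View pics/s2.png

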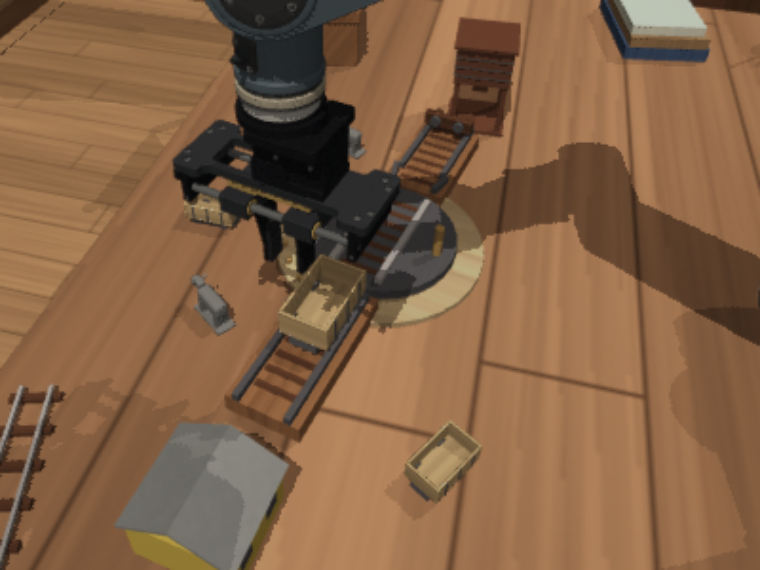

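The deck stays on its mark with the gripper clear. I'll descend behind the wagon.

step_arm(slide=[[0.01,0.23,0],[0.01,0.23,-0.2],[0.01,0.23,-0.6],[0.01,0.23,-0.9],[0.01,0.23,-0.9]], turn=[[0,0,0],[0,0,0],[0,0,0],[0,0,0],[0,0,0]])

```text
time: 9.15
position: [0.6275, 0.2577, 0.0796]
tool_rot: [0.074, 0.707, -0.077, 0.699]
ft_force: [-0.6, 0.2, -0.4]
grip_width: 0.026
```

step_arm(slide=[[0,0,-0.2],[0,0,-0.37],[0,0,-0.37]], turn=[[0,0,0],[0,0,0],[0,0,0]])

```text
time: 9.45
position: [0.63, 0.2584, 0.046]
tool_rot: [0.074, 0.704, -0.075, 0.702]
ft_force: [-1.2, -0.0, 0.6]
grip_width: 0.0258
```

```bash
cat > st.py <<'E'
from k import *
from scipy.spatial.transform import Rotation as R
import sys
o=get_obs(); m=R.from_quat(o['tool_rot']).as_matrix(); print(o['time'],o['position'],np.arctan2(m[1,2],m[0,2]),o['ft_force'])
t=-.209; d=o['position'][:2]-np.array([.58,.02]); print('local',d@[np.cos(t),np.sin(t)],d@[-np.sin(t),np.cos(t)])
c=vision.camera('top'); c2=vision.camera('side'); s=cv2.resize(c2['image'][100:400,100:500],(533,400))
im=rect(c,.034,1100); z=np.zeros((400+im.shape[0],im.shape[1],3),np.uint8); z[:im.shape[0]]=im; z[im.shape[0]:,:533]=s; save(sys.argv[1],z[:600] if 0 else cv2.resize(z,None,fx=.83,fy=.83))
E
python3 st.py d1
```

```text
9.45 [0.63004657 0.25841709 0.04598345] -0.21217889458002745 [-1.24791667 -0.00496536  0.55841576]
local -0.0005097013593401131 0.2436126162180782
```

View pics/d1.png

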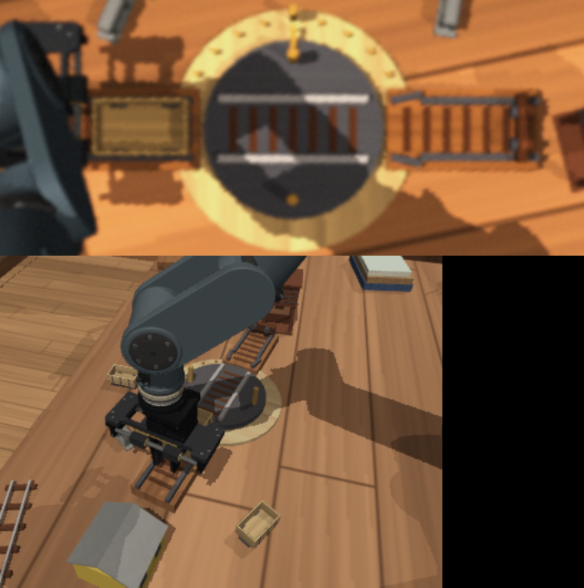

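step_arm(slide=[[-0.017,-0.08,0],[-0.034,-0.16,0],[-0.051,-0.24,0],[-0.068,-0.32,0],[-0.085,-0.4,0],[-0.102,-0.48,0],[-0.119,-0.56,0],[-0.136,-0.64,0],[-0.153,-0.72,0],[-0.17,-0.8,0],[-0.191,-0.9,0],[-0.212,-1,0]], turn=[[0,0,0],[0,0,0],[0,0,0],[0,0,0],[0,0,0],[0,0,0],[0,0,0],[0,0,0],[0,0,0],[0,0,0],[0,0,0],[0,0,0]])

```text
time: 10.75
position: [0.6099, 0.1584, 0.0475]
tool_rot: [0.074, 0.703, -0.074, 0.703]
ft_force: [1.3, 5.1, 3.0]
grip_width: 0.026
```

```bash
python3 st.py d2
```

```text
10.75 [0.60990771 0.15836534 0.04750779] -0.21103658026046976 [1.26039052 5.05926163 3.00713166]
local 0.0005486043307762901 0.14155966105007517
```

View pics/d2.png

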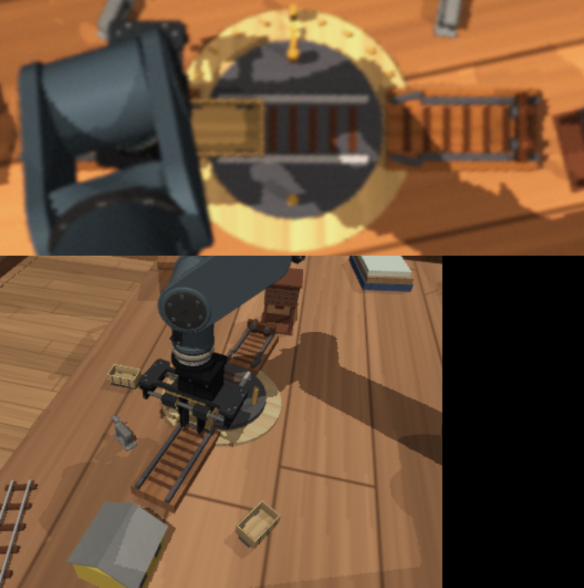

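The wagon is on the deck, square, and the deck is unmoved. I'll keep pushing.

step_arm(slide=[[-0.017,-0.08,0],[-0.034,-0.16,0],[-0.051,-0.24,0],[-0.068,-0.32,0],[-0.085,-0.4,0],[-0.102,-0.48,0],[-0.119,-0.56,0],[-0.136,-0.64,0],[-0.153,-0.72,0],[-0.17,-0.8,0],[-0.191,-0.9,0],[-0.212,-1,0]], turn=[[0,0,0],[0,0,0],[0,0,0],[0,0,0],[0,0,0],[0,0,0],[0,0,0],[0,0,0],[0,0,0],[0,0,0],[0,0,0],[0,0,0]])

```text
time: 12.05
position: [0.5888, 0.0583, 0.0476]
tool_rot: [0.074, 0.703, -0.074, 0.703]
ft_force: [-0.3, 1.8, -0.6]
grip_width: 0.0262
```

```bash
python3 st.py d3
```

```text
12.05 [0.58883254 0.05828434 0.04757192] -0.21091808994308864 [-0.33642594  1.7597077  -0.56251068]
local 0.0006970285085766913 0.03928381890093932
```

View pics/d3.png

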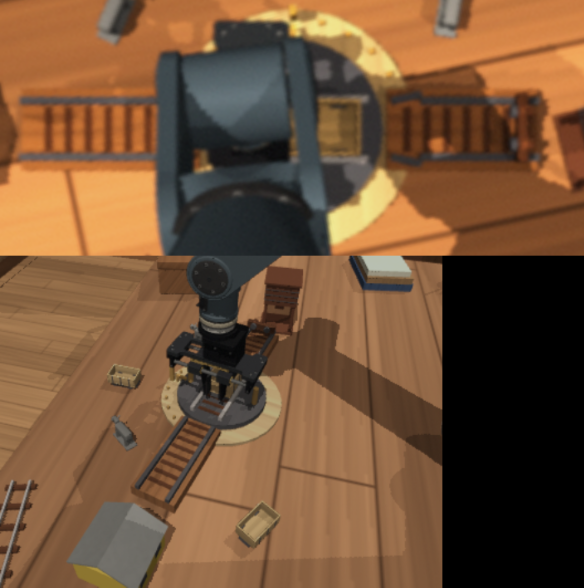

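step_arm(slide=[[-0.017,-0.08,0],[-0.034,-0.16,0],[-0.051,-0.24,0],[-0.068,-0.32,0],[-0.085,-0.4,0],[-0.102,-0.48,0],[-0.119,-0.56,0],[-0.136,-0.64,0],[-0.153,-0.72,0],[-0.17,-0.8,0],[-0.191,-0.9,0],[-0.212,-1,0]], turn=[[0,0,0],[0,0,0],[0,0,0],[0,0,0],[0,0,0],[0,0,0],[0,0,0],[0,0,0],[0,0,0],[0,0,0],[0,0,0],[0,0,0]])

```text
time: 13.35
position: [0.5677, -0.0416, 0.0477]
tool_rot: [0.075, 0.703, -0.074, 0.703]
ft_force: [1.1, 4.4, 3.6]
grip_width: 0.0262
```

```bash
python3 st.py d4
```

```text
13.35 [ 0.56766415 -0.04157228  0.04766677] -0.21110101111241358 [1.08243039 4.41987061 3.62369282]
local 0.0007077219776803847 -0.06279186403210328
```

View pics/d4.png

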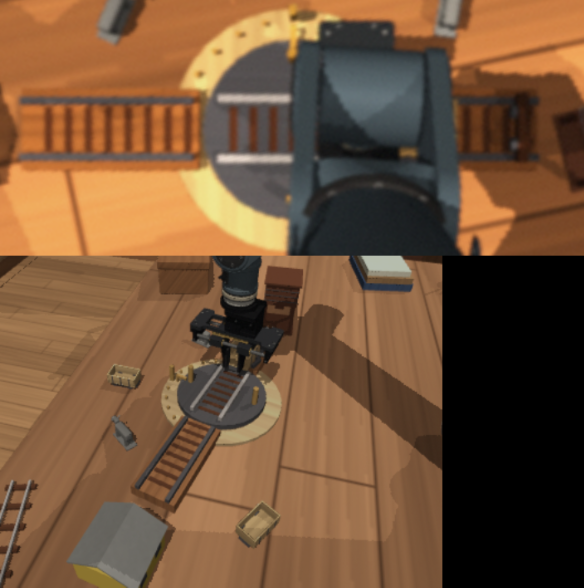

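step_arm(slide=[[-0.017,-0.08,0],[-0.034,-0.16,0],[-0.051,-0.24,0],[-0.068,-0.32,0],[-0.085,-0.4,0],[-0.095,-0.45,0],[-0.106,-0.5,0],[-0.114,-0.54,0],[-0.119,-0.56,0],[-0.119,-0.56,0]], turn=[[0,0,0],[0,0,0],[0,0,0],[0,0,0],[0,0,0],[0,0,0],[0,0,0],[0,0,0],[0,0,0],[0,0,0]])

```text
time: 14.45
position: [0.5559, -0.0975, 0.0476]
tool_rot: [0.074, 0.703, -0.075, 0.703]
ft_force: [1.1, -0.2, -0.1]
grip_width: 0.0261
```

```bash
python3 st.py d5; python3 - <<'E'
from k import *
c=vision.camera('side'); save('e5',cv2.resize(c['image'][120:270,220:420],None,fx=4,fy=4,interpolation=cv2.INTER_CUBIC))
E
```

```text
14.45 [ 0.55588924 -0.09748363  0.04755323] -0.2109862985850697 [ 1.07394253 -0.1720449  -0.13121486]
local 0.0007896329048443937 -0.11992960092681036
```

View pics/d5.png

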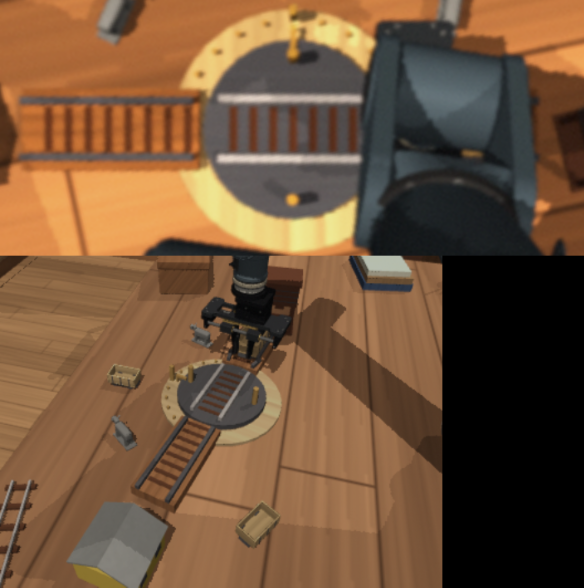

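View pics/e5.png

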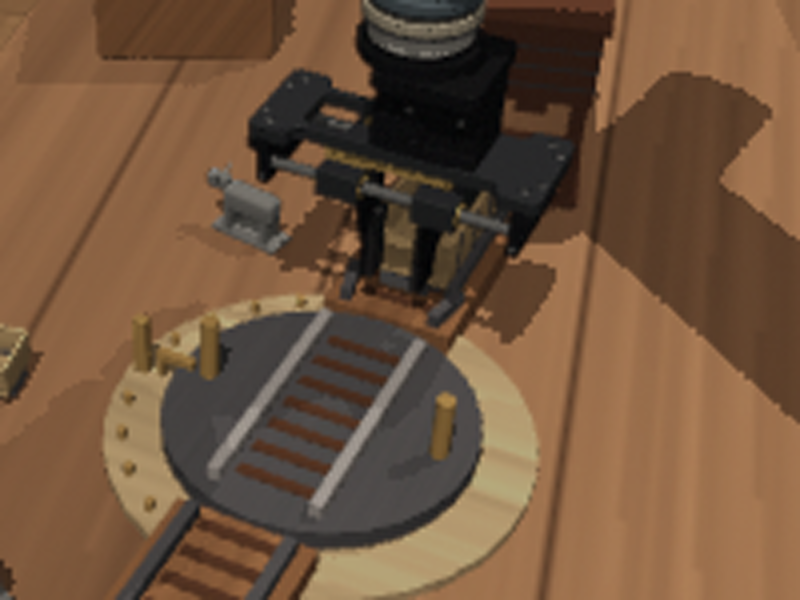

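step_arm(slide=[[-0.002,-0.01,0],[-0.004,-0.02,0],[-0.005,-0.025,0],[-0.005,-0.025,0]], turn=[[0,0,0],[0,0,0],[0,0,0],[0,0,0]])

```text
time: 15.0
position: [0.5555, -0.0991, 0.0477]
tool_rot: [0.075, 0.703, -0.074, 0.703]
ft_force: [0.0, 3.5, 1.0]
grip_width: 0.0263
```

step_arm(slide=[[-0.002,-0.01,0],[-0.004,-0.02,0],[-0.004,-0.02,0]], turn=[[0,0,0],[0,0,0],[0,0,0]])

```text
time: 15.3
position: [0.555, -0.1014, 0.0477]
tool_rot: [0.075, 0.703, -0.074, 0.703]
ft_force: [0.5, 4.3, 2.9]
grip_width: 0.0262
```

step_arm(slide=[[0.021,0.1,0],[0.085,0.4,0],[0.12,0.6,0],[0.12,0.6,0]], turn=[[0,0,0],[0,0,0],[0,0,0],[0,0,0]])

```text
time: 15.7
position: [0.5668, -0.0392, 0.0473]
tool_rot: [0.073, 0.704, -0.073, 0.703]
ft_force: [0.2, -0.3, 0.1]
grip_width: 0.0262
```

step_arm(slide=[[0,0,0.3],[0,0,0.8],[0,0.3,1],[0,0.7,1],[0,1,1],[0,1,1]], turn=[[0,0,0],[0,0,0],[0,0,0],[0,0,0],[0,0,0],[0,0,0]])

```text
time: 16.3
position: [0.5664, 0.061, 0.1478]
tool_rot: [0.073, 0.703, -0.073, 0.703]
ft_force: [0.2, -0.6, -0.3]
grip_width: 0.0262
```

step_arm(slide=[[0,0.4,0],[0,0.8,0],[0,1,0],[0,1,0],[0,1,0]], turn=[[0,0,0],[0,0,0],[0,0,0],[0,0,0],[0,0,0]])

```text
time: 16.8
position: [0.5671, 0.1575, 0.1472]
tool_rot: [0.074, 0.703, -0.075, 0.703]
ft_force: [-0.5, 0.1, 0.2]
grip_width: 0.0259
```

```bash
python3 st.py d6; python3 - <<'E'
from k import *
t=-.209; x,y=.58,.02
for n in('top','side'):
    c=vision.camera(n)
    v,u=np.mgrid[:420,:560]; d=c['depth']; P=np.stack([(u-c['mtx'][0,2])/c['mtx'][0,0]*d,(v-c['mtx'][1,2])/c['mtx'][1,1]*d,d],-1)
    W=P@c['T'][:3,:3].T+c['T'][:3,3]
    L=(W[...,:2]-[x,y])@np.array([[np.cos(t),-np.sin(t)],[np.sin(t),np.cos(t)]])
    m=(d>0)&(abs(L[...,0])<.05)&(L[...,1]>-.232)&(L[...,1]<-.11)&(W[...,2]>.05)&(W[...,2]<.085)
    Q=(L[m]*1000).astype(np.float32); print(n,len(Q),Q.min(0),Q.max(0),cv2.minAreaRect(Q),'ztop',np.percentile(W[m][:,2],[50,95]))
    for tt in('wagon','pin_near','pin_far'):
        for q in vision.spot_point(c,tt)[:3]:
            w=atz(c,*q['centre'],.024 if tt=='wagon' else .069)[:2]-[x,y]; print(tt,round(q['p'],2),(w@[[np.cos(t),-np.sin(t)],[np.sin(t),np.cos(t)]]).round(4))
E
```

```text
16.8 [0.56705936 0.15745369 0.14718504] -0.21056139403307256 [-0.54428754  0.12802006  0.17269485]
local -0.04117816900226135 0.13177759626834207
top 287 [ -32.54658 -231.97968] [  28.34454 -134.43564] ((-2.0829429626464844, -183.20681762695312), (97.53120422363281, 60.87543487548828), 89.95365905761719) ztop [0.07280417 0.07711136]
wagon 0.91 [0.2176 0.0455]
wagon 0.89 [-0.0011 -0.1884]
wagon 0.67 [0.1264 0.1865]
pin_near 0.58 [-0.0793  0.0004]
pin_far 0.83 [ 0.0736 -0.0008]
pin_far 0.64 [-0.019  -0.3349]
side 185 [ -31.956242 -231.86118 ] [  14.15012 -132.70346] ((-11.477210998535156, -182.48455810546875), (44.679508209228516, 101.28279876708984), 3.8188059329986572) ztop [0.06611166 0.0742427 ]
wagon 0.78 [0.2007 0.0659]
wagon 0.69 [-0.0048 -0.1851]
wagon 0.59 [-0.1846  0.28  ]
pin_near 0.86 [-0.0712 -0.0069]
pin_far 0.84 [ 0.0739 -0.0098]
```

View pics/d6.png

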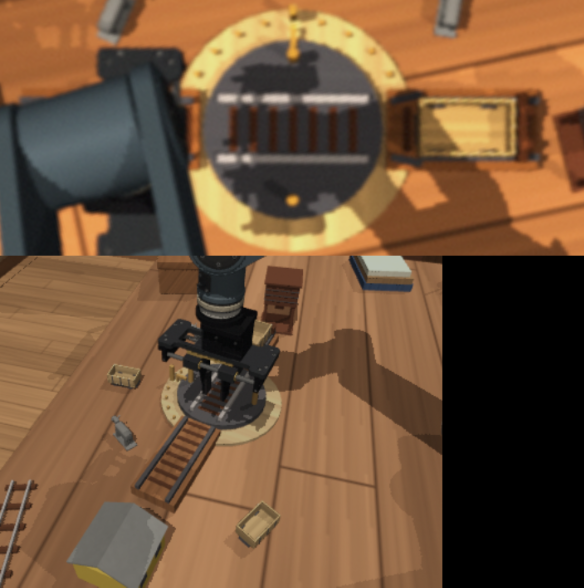

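The wagon's rear wall is at y ≈ -133.5 mm, so its centre is at about -183.5 mm, within the -190 to -173 mm window. x is about -2 mm, and the deck kerbs and pointer are in line. I'm handing in.

```bash
python3 -c "
from rig import *
print(hand_in())"
```

```text
the job is handed in; nothing more can be done
None
```

I turned the deck to its mark, pushed the wagon across it to the buffer stop, and handed the job in at about 17 s of the 61 s allowed; no verdict was reported. I turned the deck by its near pin and let go while the wagon was still on the stub. I then pushed the wagon low on its rear wall with two fingers and backed the arm away clear of everything.

**Last checks, in the yard frame:**
- **Wagon:** its centre is at y ≈ -183.5 mm (needed -190 to -173) and x ≈ -2 mm (needed within ±12). It stands square and upright on the track.
- **Deck:** its kerbs and pointer were in line with the tracks and the index post.
- **Other figures:** the shed, tower and cows looked unmoved in the pictures. I never reached for them, and I did not measure them again.

**Checks that disagreed:** the side camera put the two pins 7 to 10 mm off along y, while the top camera put them within 1 mm. Both side-camera offsets are in the same direction, so I read them as camera or network error, not deck rotation. The side view also saw only part of the wagon's width, so its x reading of -11 mm is not a real offset.

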